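# Snap ring over the spindle, held open at its groove

### The job

Take the snap-ring pliers out of the tool block, pick up the snap ring by its lugs with the tips, and open it only as far as it needs to pass over the spindle, because a ring pried too wide is ruined. Lower it over the end of the upright spindle, gently and without forcing it on the steel, until it is level with the groove just above the bearing. Finish while still holding the pliers squeezed, with the ring held open, flat and centred round the groove, clear of the bearing and not yet snapped in; leave the things standing around where they are.

Things in the scene. Friction and masses are not known exactly. Their poses are not given: they have to be found in the camera images.
- pliers: snap-ring pliers, 164 mm long, 0.15 kg, steel jaws, black sleeves, upright, tips down in the tool block; same either way round. Origin: bottom centre of the closed tips, z up to the handles. x is the pivot axis, one lever at +y, one at -y, squeezed together along y. Pose of the +y lever: it rolls by half of joint pliers_lever. A ledge 45.7 mm above the tips rests on the block: lift straight up 50 mm
- pliers_grip (a point): where to squeeze, midway between the handles, 134.7 mm above the tips. Sleeves bulge outward here: 51 mm over both at rest, about 22 mm with the ring properly open; 15 mm thick in x; they reach from 27 mm below to 29 mm above. The spring yields from 7.5 N; 11.5 N squeezed that far, about 19 N with the ring on. Fingers fixed in height, the tips sink 1 to 1.5 mm during that squeeze
- pliers_pivot (a point): pivot of the pliers, 59.7 mm above the closed tips. The levers do not cross: squeezing spreads the tips, each by 0.77 of its handle's travel. Closed tips: 7 mm wide (y) over both, 8 mm in x, 3.5 mm high; above them a flat shoulder 21 mm wide that seats on top of the ring's lugs; the jaws above are 9 mm thick in x. Tips stand 29 mm over their outsides when the ring is properly open
- pliers_lever (a joint): angle between the levers, rad: 0 at rest (a spring pushes it there), about 0.14 when the tips meet the lugs of the relaxed ring, about 0.37 to 0.40 with the ring properly open
- snap_ring: open steel snap ring flat on the desk, 28 g, 53 mm outside, 5 mm wide, 4 mm thick, a lug on each end. Origin: its centre, underside; z up; gap and lugs toward -x. Inside 37 mm across relaxed (cannot pass the spindle), 42.6 mm properly open. It opens evenly to both sides of its x axis and is carried by friction of the tips pressing outward on the lugs: 2 N at first, 6 N when open
- ring_gap (a point): middle of the ring's gap, where the tips enter, at the top of the lugs, 28.5 mm from the ring's centre toward -x. The lugs are bars along x, 18.5 to 33 mm from the centre. Free gap here 16 mm relaxed (14.8 mm at the outer end of the lugs), 29 mm properly open
- ring_arm_left (a joint): how far the ring's arm on the +y side is sprung open, rad: 0 relaxed, 0.13 round and properly open, over 0.21 overstretched and ruined
- ring_arm_right (a joint): the same for the ring's other arm (-y side)
- ring_mid (a point): centre of the snap ring at half its thickness (2 mm above its underside), z as the ring's axis
- tool_block: wooden block 54 x 100 x 56 mm (x, y, z), fixed, with the pliers in a pocket at its middle and a short pin punch (to 80 mm high) standing at either end. Origin: centre of its underside; the pocket is 11 x 26 mm (x, y), 48 mm deep
- spindle: spare stage spindle standing upright, fixed to the desk by a round aluminium flange of 92 mm with four screws; above it a ball bearing of 68 mm outside whose top is at z = 36 mm, and the spindle end of 40 mm diameter, its top at z = 56.5 mm with a 3 x 4 mm chamfer. Origin: centre of the underside, z up the axis
- spindle_groove (a point): on the spindle's axis at mid-height of the snap-ring groove, 41 mm above the desk; the groove is 7 mm high and 36.4 mm in diameter, its lower edge 1.5 mm above the bearing
- loupe: black loupe, 38 mm across, 34 mm high, standing by; origin at the centre of its underside
- specimen_1: black round moulded metal sample, 30 mm across, 16 mm high, standing by; origin at the centre of its underside
- objective_40: white microscope objective, 28 mm across, 46 mm high, standing by; origin at the centre of its underside

How it is judged:
By the outcome, as a careful person would: the job done as asked, in the order asked, and still so for the second after the job is handed in, while the arm keeps its last pose, push and grip.
It also fails if it takes over 58 s, if anything falls off the work surface, if the arm or the gripper's body presses on something with over 40 N, if the wrist force passes 120 N, or if a joint passes its speed limit or range.

### The arm

A 6-joint arm with a two-finger parallel gripper is mounted at the origin on a cart in front of the work surface, level with it; the furniture and walls round the work are solid. World frame = base frame: x ahead of the robot, y to its left, z up, the work surface at z = 0. Lengths are in mm, angles in rad, forces in N, time in s.
With the tool pointing down it reaches from about 350 to 775 mm from the base axis. Payload 7.3 kg.
Tool frame: the origin (TCP) lies at the very end of the fingers, on their centre line; the grasp point (between the pads) lies 19 mm behind it; z points along the fingers, y is the line along which they close (so a half turn about z gives the same grasp; the last joint's range is limited). The gripper opens to 92 mm and grips with 3 to 60 N. Pads are 19 mm wide; open, the fingers measure 130 mm over their backs; the gripper's body (75 mm by 190 mm) begins 47 mm behind the grasp point.
Start: joints at [-1.279, 0.342, 1.524, -0, 1.275, -0.146], TCP at [222.597, -475.495, 226.741] pointing down, gripper open.
Joint ranges: [-2.53, 2.53], [-0.77, 2.02], [0.04, 2.7], [-1, 4.14], [0.28, 2.66], [-3.11, 3.11]. Speed limits (rad/s): [2.57, 2.57, 3.14, 3.14, 3.14, 3.14].

### API

Orientations are given as [roll, pitch, yaw] about the fixed x, y, z axes, in that order (R = Rz(yaw) Ry(pitch) Rx(roll)).
In Python, from plant import * gives the robot as it stands.
- The arm moves only by the tool arm_command, never from a script. Its arguments are lists of equal length, an entry for each row: "gripper": the finger opening in mm, from 0 to 91.8; "dp": the shift along the tool's x, y, z in units of 25 mm (1.0 is 25 mm), a list of three; "twist": the turn about the tool's z in units of 5 degrees (1.0 is 5 degrees). A call has exactly 5 rows; each row shifts and turns the commanded pose from where the row before left it, along the tool's axes as they then stand; what a row does not reach is not made up. A row lasts 1/8 s, in which the tool goes at most 62.5 mm and 10.7 degrees, less where a joint would pass 70% of its speed; a pose out of reach is approached as far as the arm can. A call is refused whole if a number of a shift passes 1 or a number of a turn 1, either way. A call with a gripper value outside its range is refused whole. The fingers move at their own pace and stop on an object; the grip force is fixed at half the most. Time passes only in rows, so rows that do not move let the fingers close, or fill a call up. It gives the time, the measured TCP pose, the force, the opening and the grip force at its end, in the units of the state.
- get_obs(): the state, without advancing time (a new reading comes with each control period).
- capture(name): name is "scene" or "top" or "wrist"; returns the picture (400x640x3 uint8, red, green, blue); there is no depth.
- get_calibration(name): a dict with "mtx" (3x3 intrinsics, pixels), "position" and "attitude" of the camera in the world; the wrist camera has in their place "mount" (4x4, takes a point from camera to tool coordinates, whose origin is the TCP and whose axes are the flange's). Camera axes: x right, y down, z forward; pixel columns grow to the right and rows downward; lengths in mm; the calibration is good to about 2 mm. A picture is of the moment at which its call begins: read the wrist's pose just before it. get_calibration takes no time and is no camera call.
- close_job(): hands the job in; it is judged then, once.
The state is a dict: "time": time; "joint_positions": joint angles; "dq": joint speeds; "tau": joint torques, N m; "tool_pos": TCP position; "tcp_rot": TCP orientation; "contact_force": force on the tool from outside, world axes, zero at the start; "moment": the same for the moment, N m; "grip_width": finger opening in mm; "finger_force": force on a finger pad.
Only numpy, scipy, OpenCV 4.12 (cv2) and the standard library are available. Lean on these libraries where they do the work, as an engineer would, in place of code of your own. Each camera call takes 0.05 s, during which the arm holds its last target. There are 200 camera calls.

## Working session

There is one attempt and no reset: what is moved stays moved. The work goes in short steps, Python scripts to look and compute and a tool call to move; the robot and the scene stay as the last step left them, time stands still between calls to the robot, and variables do not carry over. Pictures are saved under pics/ and viewed, at most 10 in all, crops included, and the job is handed in when it is done.

Besides the shell and the picture viewer there is one more tool, called after "Request:" as name([rows], argument=value, ...), one row to a line, values as JSON. arm_command: Moves the arm, as the interface text tells. Its arguments: {"type":"object","properties":{"gripper":{"type":"array"},"dp":{"type":"array"},"twist":{"type":"array"}},"required":["gripper","dp","twist"]}

```bash
mkdir -p pics; ls; python3 - <<'E'
from plant import *
import cv2,json
o=get_obs(); print(o)
for n in("scene","top","wrist"):
    print(n,get_calibration(n))
for n in("scene","top"):
    cv2.imwrite(f"pics/{n}0.png",cv2.cvtColor(capture(n),cv2.COLOR_RGB2BGR))
E
```

```text
pics
{'time': 0.0, 'joint_positions': array([-1.27901290e+00,  3.42746582e-01,  1.52504038e+00, -2.80192070e-05,
        1.27538666e+00, -1.45992612e-01]), 'dq': array([ 3.06100827e-05,  1.03284829e-03,  2.39060279e-04,  2.10548397e-05,
        6.72681084e-04, -2.88813623e-04]), 'tau': array([-9.74494251e-04, -4.31253290e+01, -2.44216543e+01,  7.16197933e-02,
        5.59253432e-02, -1.10830288e-04]), 'tool_pos': array([ 222.45623599, -475.080731  ,  226.02442768]), 'tcp_rot': array([-3.14002461e+00, -2.03482419e-04,  4.37784052e-01]), 'contact_force': array([-0.614305  , -0.31198151,  1.39551351]), 'moment': array([-0.01765334,  0.0315837 , -0.03447668]), 'finger_force': 0.0, 'grip_width': 91.7162696729906}
scene {'mtx': array([[431.92190754,   0.        , 324.84269015],
       [  0.        , 431.92190754, 205.56382083],
       [  0.        ,   0.        ,   1.        ]]), 'position': array([-93.32340021, 542.21659454, 705.54795498]), 'attitude': array([-2.24400348, -0.00938049, -2.16728039])}
top {'mtx': array([[403.49605846,   0.        , 323.10952604],
       [  0.        , 403.49605846, 204.21597609],
       [  0.        ,   0.        ,   1.        ]]), 'position': array([359.61398376, 127.3958068 , 955.9885423 ]), 'attitude': array([-2.97191573e+00,  1.02590214e-03, -1.59750773e+00])}
wrist {'mtx': array([[304.60844869,   0.        , 319.89355731],
       [  0.        , 304.60844869, 196.8218241 ],
       [  0.        ,   0.        ,   1.        ]]), 'mount': array([[ 3.79819771e-05, -9.65668783e-01, -2.59776442e-01,
         6.98738117e+01],
       [ 9.99999328e-01, -2.64309172e-04,  1.12872848e-03,
        -7.13841028e-03],
       [-1.15863915e-03, -2.59776310e-01,  9.65668124e-01,
        -1.57346404e+02],
       [ 0.00000000e+00,  0.00000000e+00,  0.00000000e+00,
         1.00000000e+00]])}
```

View pics/top0.png

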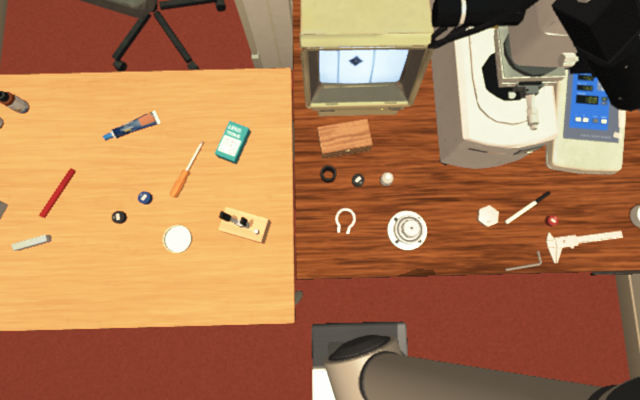

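View pics/scene0.png

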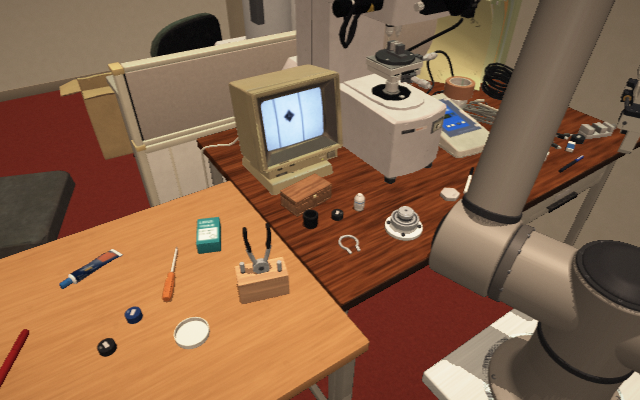

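The top view shows the tool block near (244,224), the ring near (345,220) with its gap toward the robot, and the spindle near (407,230). The loupe, sample and objective stand at (328,174), (358,180) and (387,179). I'll enlarge this area.

```bash
cat > h.py <<'E'
import numpy as np, cv2
from scipy.spatial.transform import Rotation as R
from plant import *
def cam(n,obs=None):
    c=get_calibration(n)
    if n!="wrist": return c["mtx"],R.from_euler("xyz",c["attitude"]).as_matrix(),np.array(c["position"])
    T=np.eye(4);T[:3,:3]=R.from_euler("xyz",obs["tcp_rot"]).as_matrix();T[:3,3]=obs["tool_pos"]
    M=T@c["mount"];return c["mtx"],M[:3,:3],M[:3,3]
def px2w(c,uv,z):
    K,Rm,p=c;d=Rm@np.linalg.solve(K,[uv[0],uv[1],1.]);return p+d*(z-p[2])/d[2]
def w2px(c,P):
    K,Rm,p=c;q=(np.atleast_2d(P)-p)@Rm@K.T;return q[:,:2]/q[:,2:]
def crop(im,x0,y0,x1,y1,s,name):
    cv2.imwrite("pics/"+name,cv2.cvtColor(cv2.resize(im[y0:y1,x0:x1],None,fx=s,fy=s,interpolation=cv2.INTER_CUBIC),cv2.COLOR_RGB2BGR))
E
python3 - <<'E'
from h import *
t=cam("top");s=cam("scene")
im=cv2.cvtColor(cv2.imread("pics/top0.png"),cv2.COLOR_BGR2RGB)
i2=cv2.cvtColor(cv2.imread("pics/scene0.png"),cv2.COLOR_BGR2RGB)
a=cv2.resize(im[195:260,210:435],None,fx=3.5,fy=3.5,interpolation=cv2.INTER_CUBIC)
b=cv2.resize(i2[215:310,225:425],None,fx=3.5,fy=3.5,interpolation=cv2.INTER_CUBIC)
c=np.zeros((a.shape[0]+b.shape[0],800,3),np.uint8);c[:a.shape[0],:a.shape[1]]=a;c[a.shape[0]:,:b.shape[1]]=b
print(c.shape,a.shape)
crop(c,0,0,800,c.shape[0],1,"c1.png")
print("spindle",px2w(t,(408,230),56),px2w(s,(404,212),56),"ring",px2w(t,(345,218),2),px2w(s,(349,243),2),"block",px2w(t,(244,222),56),px2w(s,(261,270),56))
E
```

```text
(560, 800, 3) (228, 788, 3)
spindle [450.14197401 -64.1507139   56.        ] [453.10109968 -63.34231667  56.        ] ring [488.28260191  72.71702638   2.        ] [484.26958748  73.19673169   2.        ] block [478.0324053  302.93630872  56.        ] [475.19673873 305.35030755  56.        ]
```

View pics/c1.png

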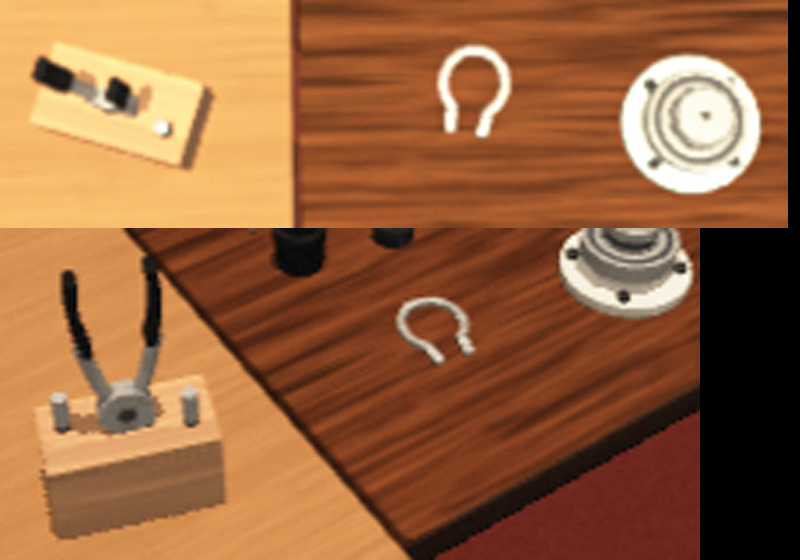

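The enlarged crop gives these positions:
- **Block (top view):** face corners near crop (57,42), (32,120), (207,85), (183,165); right punch top at (163,127).
- **Ring:** centre (475,82), lug ends (450,131) and (484,135).
- **Spindle:** centre (706,116).
- **Punches (scene crop):** tops near (60,395) and (190,390).

```bash
python3 - <<'E'
from h import *
t=cam("top");s=cam("scene")
T=lambda x,y,z:px2w(t,(210+x/3.5,195+y/3.5),z)[:2].round(1)
S=lambda x,y,z:px2w(s,(225+x/3.5,215+(y-228)/3.5),z)[:2].round(1)
print("blk corners",T(57,42,56),T(32,120,56),T(207,85,56),T(181,163,56), "mean",np.mean([T(57,42,56),T(32,120,56),T(207,85,56),T(181,163,56)],0))
print("punch top R",T(163,127,80)); print("handles top",T(52,72,170),T(118,93,170))
a,b=S(60,393,80),S(190,388,80);print("punch scene",a,b,(a+b)/2)
print("handles scene",S(68,275,172),S(150,262,172))
c=T(475,82,4);g=T(467,133,4);print("ring T",c,g,np.degrees(np.arctan2(*(c-g)[::-1])))
c=S(433,325,4);g=S(454,353,4);print("ring S",c,g,np.degrees(np.arctan2(*(c-g)[::-1])))
print("spin",T(690,123,12),T(706,116,56))
E
```

```text
blk corners [513.3 343.2] [463.1 358.5] [482.7 246.4] [433.  263.2] mean [473.025 302.825]
punch top R [453.8 270.7]
handles top [476.8 318.4] [463.9 281.3]
punch scene [493.8 335.4] [456.3 272. ] [475.05 303.7 ]
handles scene [483.4 324.7] [468.7 283.6]
ring T [486.9  71.2] [452.4  77.8] -10.830079543406994
ring S [483.8  74.5] [454.7  78.9] -8.598149728173572
spin [454.3 -71.5] [454.1 -72.7]
```

Request:
arm_command([
  [1,-0.6,0],
  [1,-0.6,0],
  [1,-0.6,0],
  [1,-0.6,0],
  [1,-0.6,0],
], gripper=[91.8,91.8,91.8,91.8,91.8], twist=[0,0,0,0,0])

```text
time: 0.72
tool_pos: [304.3, -353.6, 226.4]
tcp_rot: [-3.141, 0.0, 0.438]
contact_force: [0.4, -0.0, -1.2]
grip_width: 91.6
finger_force: 0.0
```

Request:
arm_command([
  [0.82,-1,0],
  [0.82,-1,0],
  [0.82,-1,0],
  [0.82,-1,0],
  [0.82,-1,0],
], gripper=[91.8,91.8,91.8,91.8,91.8], twist=[0,0,0,0,0])

```text
time: 1.35
tool_pos: [343.8, -196.8, 226.5]
tcp_rot: [-3.141, 0.0, 0.438]
contact_force: [1.0, -0.7, -0.1]
grip_width: 92.0
finger_force: 0.0
```

Request:
arm_command([
  [0.82,-1,0],
  [0.82,-1,0],
  [0.82,-1,0],
  [0.82,-1,0],
  [0.82,-1,0],
], gripper=[91.8,91.8,91.8,91.8,91.8], twist=[1,1,1,1,1])

```text
time: 1.98
tool_pos: [409.9, -50.6, 226.5]
tcp_rot: [3.142, 0.0, -0.001]
contact_force: [1.0, -0.3, 0.9]
grip_width: 91.8
finger_force: 0.0
```

```bash
python3 - <<'E'
from h import *
o=get_obs();c=cam("wrist",o);im=capture("wrist");np.savez("w1.npz",tp=o["tool_pos"],tr=o["tcp_rot"],im=im)
for n,P in dict(ring=[486,73,4],gap=[457,78,4],spin=[454,-72,56.5]).items(): print(n,w2px(c,P))
crop(im,0,0,640,400,1.25,"w1.png")
E
```

```text
ring [[216.4722126  109.69222817]]
gap [[214.5059775  134.34685921]]
spin [[339.80131601 140.10096565]]
```

View pics/w1.png

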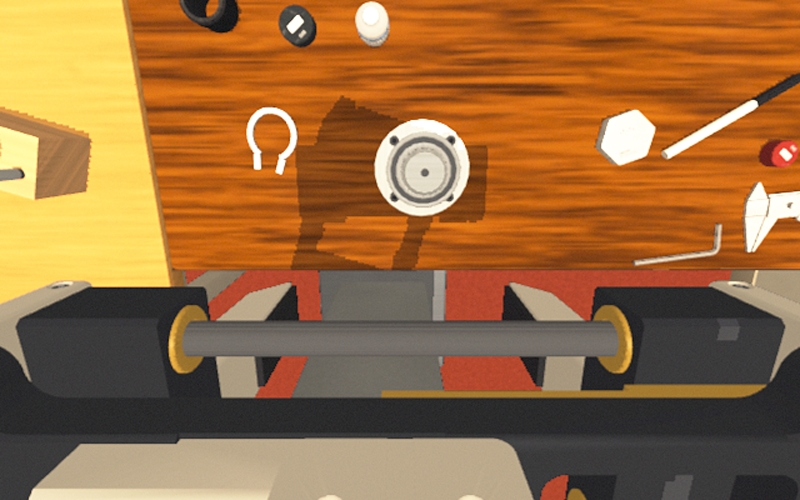

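Request:
arm_command([
  [0.5,-1,0],
  [0.5,-1,0],
  [0.5,-1,0],
  [0.5,-1,0],
  [0.5,-1,0],
], gripper=[91.8,91.8,91.8,91.8,91.8], twist=[0,0,0,0,0])

```text
time: 2.65
tool_pos: [472.2, 74.1, 226.4]
tcp_rot: [3.141, 0.001, 0.002]
contact_force: [-0.5, -0.2, 0.1]
grip_width: 91.4
finger_force: 0.0
```

Request:
arm_command([
  [0,-1,0],
  [0,-1,0],
  [0,-1,0],
  [0,-1,0],
  [0,-1,0],
], gripper=[91.8,91.8,91.8,91.8,91.8], twist=[0,0,0,0,0])

```text
time: 3.28
tool_pos: [471.7, 199.0, 226.3]
tcp_rot: [3.141, 0.001, 0.002]
contact_force: [0.8, 0.4, -0.4]
grip_width: 91.8
finger_force: 0.0
```

Request:
arm_command([
  [0,-1,0],
  [0,-1,0],
  [0,-1,0],
  [0,-1,0],
  [0,0,0],
], gripper=[91.8,91.8,91.8,91.8,91.8], twist=[0,0.8,0.8,1,1])

```text
time: 3.9
tool_pos: [476.8, 299.4, 226.0]
tcp_rot: [3.141, 0.001, -0.313]
contact_force: [0.1, -0.3, -0.7]
grip_width: 91.6
finger_force: 0.0
```

In w1 (scaled 1.25×) the ring centre is at (271,133), its lug ends at (257,170) and (282,172), and the spindle end at (425,172). All are within about 3 px of the prediction. Next I'll look at the pliers from the hover pose.

```bash
python3 - <<'E'
from h import *
o=get_obs();c=cam("wrist",o);im=capture("wrist");np.savez("w2.npz",tp=o["tool_pos"],tr=o["tcp_rot"],im=im)
print(o["tool_pos"],o["tcp_rot"])
crop(im,160,120,480,360,2.5,"w2.png")
E
```

```text
[476.7661971  299.40781276 226.00584858] [ 3.14118423e+00  7.95405878e-04 -3.13336186e-01]
```

View pics/w2.png

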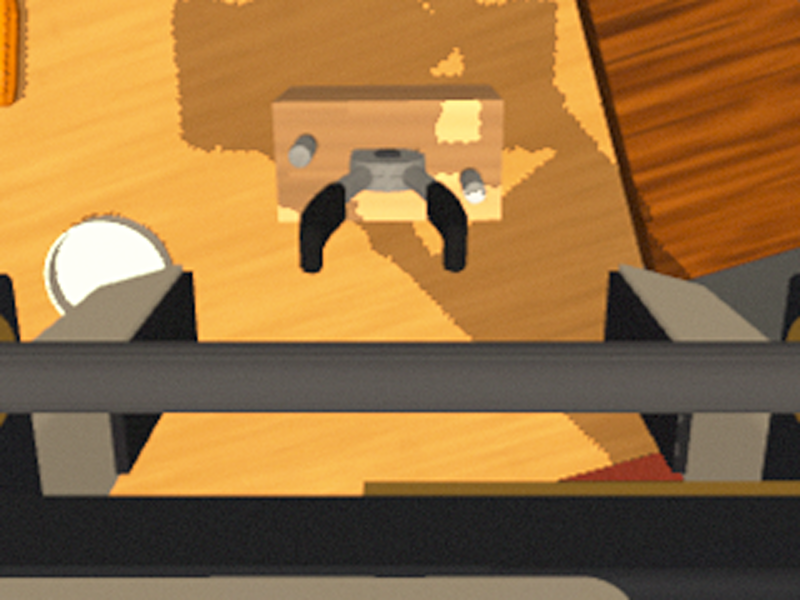

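The pliers sit square to the image. Handle ends are near crop (311,262) and (455,262). The block's top-face corners are (274,101), (502,100), (277,221) and (501,220).

```bash
python3 - <<'E'
from h import *
o=get_obs();c=cam("wrist",o);Rt=R.from_euler("xyz",o["tcp_rot"]).as_matrix()
W=lambda x,y,z:(Rt.T@(px2w(c,(160+x/2.5,120+y/2.5),z)-o["tool_pos"])).round(1)
for p in [(274,101),(502,100),(277,221),(501,220)]:print("blk",W(*p,56))
for p in [(311,262),(455,262)]:print("hd",W(*p,174))
print("pivot",W(388,155,74))
f=np.load("w1.npz");d=dict(tool_pos=f["tp"],tcp_rot=f["tr"]);c=cam("wrist",d)
V=lambda x,y,z:px2w(c,(x/1.25,y/1.25),z)[:2].round(1)
print("ring",V(271.5,133,4),"lugs",V(257,169,4),V(281,173,4),"spin",V(425,172,56.5),"bearing/flange",V(422,167,12))
E
```

```text
blk [ 22.7 -54.1 169.9]
blk [ 23.1  44.2 170. ]
blk [-31.4 -55.  169.9]
blk [-31.   45.7 170. ]
hd [ -7.4 -25.8  51.9]
hd [-7.4 16.2 52. ]
pivot [  2.8  -4.7 152. ]
ring [489.9  71.9] lugs [456.1  89.1] [452.2  66. ] spin [456.7 -72.1] bearing/flange [458.2 -72. ]
```

Request:
arm_command([
  [-0.17,-0.19,0],
  [0,0,1],
  [0,0,1],
  [0,0,1],
  [0,0,1],
], gripper=[91.8,91.8,91.8,91.8,91.8], twist=[0,0,0,0,0])

```text
time: 4.58
tool_pos: [474.3, 303.8, 126.0]
tcp_rot: [-3.142, -0.0, -0.311]
contact_force: [0.2, 0.0, -0.9]
grip_width: 91.8
finger_force: 0.0
```

Request:
arm_command([
  [0,0,0],
  [0,0,0],
  [0,0,0],
  [0,0,0],
  [0,0,0],
], gripper=[60,55,52,49,49], twist=[0,0,0,0,0])

```text
time: 5.2
tool_pos: [474.9, 304.2, 127.5]
tcp_rot: [-3.14, -0.001, -0.313]
contact_force: [0.8, -0.0, 4.0]
grip_width: 50.1
finger_force: 7.4
```

Request:
arm_command([
  [0,0,0],
  [0,0,0],
  [0,0,0],
  [0,0,-0.2],
  [0,0,-0.2],
], gripper=[49,49,49,49,49], twist=[0,0,0,0,0])

```text
time: 5.82
tool_pos: [474.0, 303.7, 136.5]
tcp_rot: [3.141, 0.001, -0.313]
contact_force: [-0.4, 0.1, -1.7]
grip_width: 49.0
finger_force: 7.0
```

Request:
arm_command([
  [0,0,-0.3],
  [0,0,-0.4],
  [0,0,-0.6],
  [0,0,-0.7],
  [0,0,-0.5],
], gripper=[49,49,48,47,47], twist=[0,0,0,0,0])

```text
time: 6.45
tool_pos: [474.8, 304.1, 200.9]
tcp_rot: [-3.14, -0.001, -0.313]
contact_force: [0.8, 0.4, -1.5]
grip_width: 47.2
finger_force: 7.2
```

Request:
arm_command([
  [0.14,0.5,0],
  [0.25,1,0],
  [0.25,1,0],
  [0.25,1,0],
  [0.25,1,0],
], gripper=[47,47,47,47,47], twist=[0,0,0,0,0])

```text
time: 7.08
tool_pos: [466.2, 186.5, 198.6]
tcp_rot: [3.141, 0.001, -0.313]
contact_force: [-0.5, -0.7, -1.5]
grip_width: 46.8
finger_force: 7.2
```

Request:
arm_command([
  [0.25,1,0],
  [0.25,1,0],
  [0.25,1,0],
  [0.25,0.8,0],
  [0.25,0.5,0],
], gripper=[47,47,47,47,47], twist=[0,0,0,-0.8,-0.9])

```text
time: 7.7
tool_pos: [463.6, 74.8, 198.7]
tcp_rot: [3.141, 0.001, -0.163]
contact_force: [-0.0, -0.7, -1.4]
grip_width: 46.9
finger_force: 7.2
```

Request:
arm_command([
  [0,0,0.5],
  [0,0,0.5],
  [0,0,0.4],
  [0,0,0],
  [0,0,0],
], gripper=[47,47,47,47,47], twist=[0,0,0,0,0])

```text
time: 8.32
tool_pos: [464.7, 76.7, 164.3]
tcp_rot: [3.142, -0.0, -0.164]
contact_force: [0.0, -0.8, -1.2]
grip_width: 46.7
finger_force: 7.2
```

```bash
python3 - <<'E'
from h import *
o=get_obs();c=cam("wrist",o);im=capture("wrist");np.savez("w3.npz",tp=o["tool_pos"],tr=o["tcp_rot"],im=im)
print(o["tool_pos"],o["tcp_rot"],o["contact_force"],o["grip_width"],o["finger_force"])
crop(im,220,100,420,250,4,"w3.png")
E
```

```text
[464.69697988  76.68793765 164.26370174] [ 3.14155643e+00 -2.25138242e-04 -1.64039672e-01] [ 0.02657779 -0.75692099 -1.21412978] 46.7140928839866 7.175617148455875
```

View pics/w3.png

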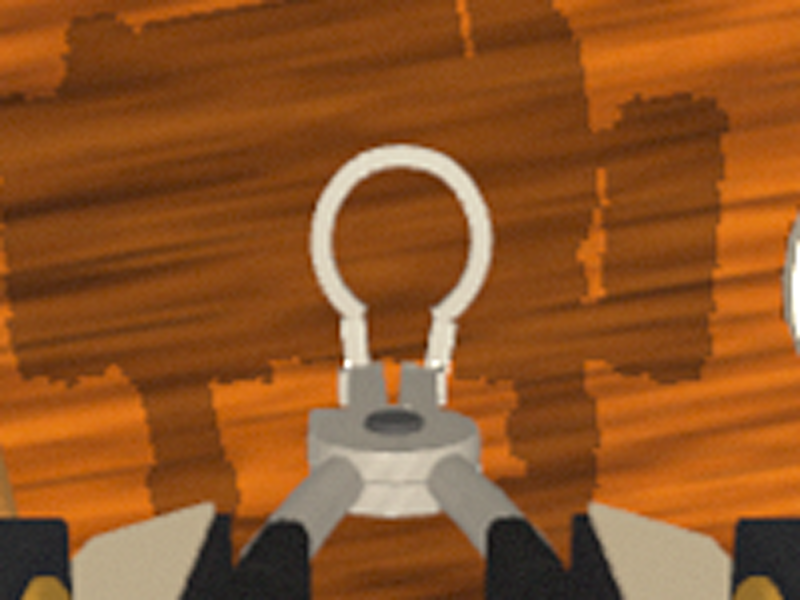

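In the w3 crop the ring's outer edge spans x 311–493 with its top at y 145, so its centre is about (401.5,234). The lugs' midline is near (397.5,360). The jaws' bottom front edge is at y≈363, with their middle at x≈394.5, and the pivot bolt is at (393,420).

```bash
python3 - <<'E'
from h import *
f=np.load("w3.npz");o=dict(tool_pos=f["tp"],tcp_rot=f["tr"]);c=cam("wrist",o);Rt=R.from_euler("xyz",o["tcp_rot"]).as_matrix()
W=lambda x,y,z:(Rt.T@(px2w(c,(220+x/4,100+y/4),z)-o["tool_pos"])).round(2)
tip=164.3-115.9
print("jaw edge",W(394.5,363,tip+3.5),W(348,363,tip+3.5),W(441,363,tip+3.5),"bolt",W(393,420,tip+59.7),"disk",W(309,430,tip+59.7),W(481,430,tip+59.7))
for n,p in dict(top=(401,145),left=(311,240),right=(493,240),lugmid=(397.5,360),lugtop=(399,314),Li=(368,335),Ri=(430,335),Lend=(345,403),Rend=(443,403)).items(): print(n,W(*p,4))
E
```

```text
jaw edge [  3.21  -0.99 112.36] [  3.21 -11.59 112.36] [  3.21   9.62 112.36] bolt [ 6.37 -1.06 56.17] disk [  4.46 -16.45  56.16] [ 4.46 15.05 56.17]
top [ 48.89   0.56 160.27]
left [ 24.48 -22.96 160.27]
right [ 24.48  24.62 160.27]
lugmid [ -7.8   -0.36 160.26]
lugtop [4.7700e+00 5.0000e-02 1.6026e+02]
Li [ -0.94  -8.23 160.26]
Ri [ -0.94   8.32 160.26]
Lend [-19.79 -14.58 160.26]
Rend [-19.79  11.96 160.26]
```

Request:
arm_command([
  [-0.09,0.04,0.3],
  [0,0,0.5],
  [0,0,0.4],
  [0,0,0.2],
  [0,0,0],
], gripper=[47,47,47,47,47], twist=[0.33,0,0,0,0])

```text
time: 9.0
tool_pos: [462.0, 75.8, 128.7]
tcp_rot: [3.141, 0.001, -0.193]
contact_force: [0.1, -0.2, -0.9]
grip_width: 47.0
finger_force: 7.2
```

```bash
python3 - <<'E'
from h import *
o=get_obs();im=capture("wrist");np.savez("w4.npz",tp=o["tool_pos"],tr=o["tcp_rot"],im=im)
o2=get_obs();print(o["tool_pos"],o2["tool_pos"],o["tcp_rot"],o["contact_force"],o["grip_width"])
crop(im,245,130,395,240,5,"w4.png")
E
```

```text
[461.98246521  75.79891519 128.71521304] [462.23857195  75.80400938 129.08688272] [ 3.14133316e+00  9.40694111e-04 -1.93129095e-01] [ 0.09370987 -0.189414   -0.85938664] 47.00642695934614
```

View pics/w4.png

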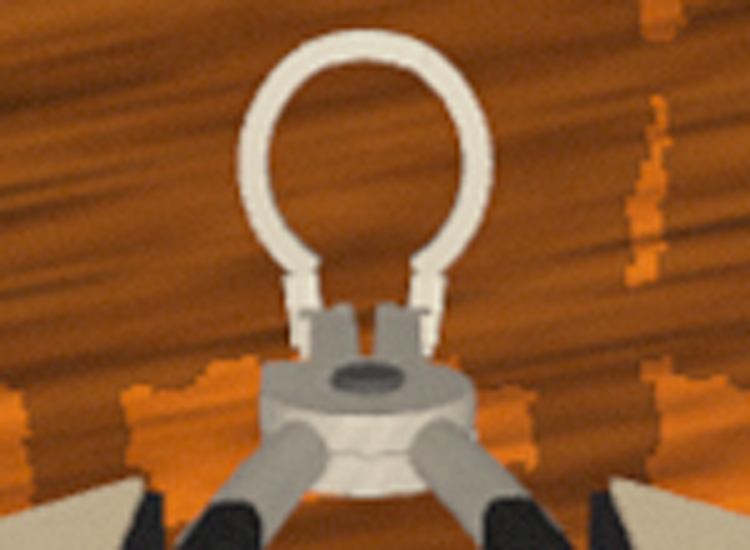

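In w4 everything is aligned sideways: the ring middle is at x≈366, the lug middle at 366, and the jaw gap at 365. The shoulder's front edge is at y≈307 and the ring top at y≈29. I'll check the fore-aft position.

```bash
python3 - <<'E'
from h import *
f=np.load("w4.npz");o=dict(tool_pos=f["tp"],tcp_rot=f["tr"]);o["tool_pos"][2]=128.9;c=cam("wrist",o);Rt=R.from_euler("xyz",o["tcp_rot"]).as_matrix()
W=lambda x,y,z:(Rt.T@(px2w(c,(245+x/5,130+y/5),z)-o["tool_pos"])).round(2)
for z in(15.5,17.5):print("shoulder",W(365,305,z),W(303,312,z),W(428,312,z))
for n,p in dict(top=(366,29),intop=(366,60),left=(238,165),right=(493,165),lugL=(303,268),lugR=(428,268),Lend=(300,355),Rend=(430,357)).items(): print(n,W(*p,4))
E
```

```text
shoulder [  2.72  -1.57 113.4 ] [  1.4  -12.94 113.4 ] [  1.4    9.98 113.4 ]
shoulder [  3.22  -1.56 111.4 ] [  1.91 -12.84 111.39] [  1.9   9.9 111.4]
top [ 51.64  -1.37 124.85]
intop [ 46.07  -1.38 124.86]
left [ 26.75 -25.25 124.87]
right [ 26.74  22.25 124.88]
lugL [  7.1  -13.39 124.89]
lugR [  7.1   10.32 124.9 ]
Lend [-10.05 -14.17 124.91]
Rend [-10.45  10.87 124.91]
```

Request:
arm_command([
  [-0.08,0,0.2],
  [0,0,0.16],
  [0,0,0.06],
  [0,0,0],
  [0,0,0],
], gripper=[47,47,47,47,47], twist=[0,0,0,0,0])

```text
time: 9.68
tool_pos: [460.3, 76.2, 118.8]
tcp_rot: [3.142, -0.0, -0.193]
contact_force: [-0.5, -0.0, -1.2]
grip_width: 47.2
finger_force: 7.2
```

Request:
arm_command([
  [0,0,0.02],
  [0,0,0.02],
  [0,0,0],
  [0,0,0],
  [0,0,0],
], gripper=[47,47,47,47,47], twist=[0,0,0,0,0])

```text
time: 10.3
tool_pos: [460.4, 76.2, 117.9]
tcp_rot: [-3.142, -0.001, -0.193]
contact_force: [0.5, 0.7, 2.8]
grip_width: 47.0
finger_force: 7.5
```

Request:
arm_command([
  [0,0,-0.01],
  [0,0,-0.01],
  [0,0,-0.01],
  [0,0,0],
  [0,0,0],
], gripper=[45,43,41,40,40], twist=[0,0,0,0,0])

```text
time: 10.92
tool_pos: [460.3, 76.2, 118.5]
tcp_rot: [-3.142, -0.0, -0.193]
contact_force: [0.6, 1.4, 2.9]
grip_width: 39.8
finger_force: 10.4
```

Request:
arm_command([
  [0,0,-0.01],
  [0,0,-0.01],
  [0,0,-0.01],
  [0,0,-0.01],
  [0,0,0],
], gripper=[38,36,34,32,32], twist=[0,0,0,0,0])

```text
time: 11.55
tool_pos: [459.9, 76.1, 119.2]
tcp_rot: [3.141, 0.001, -0.193]
contact_force: [0.8, 0.3, -1.3]
grip_width: 32.0
finger_force: 13.6
```

Request:
arm_command([
  [0,0,0],
  [0,0,0],
  [0,0,0],
  [0,0,0],
  [0,0,0],
], gripper=[30,28,26,25,24], twist=[0,0,0,0,0])

```text
time: 12.18
tool_pos: [460.2, 76.2, 119.5]
tcp_rot: [3.142, -0.0, -0.193]
contact_force: [-0.0, 0.6, -0.0]
grip_width: 24.5
finger_force: 17.5
```

Request:
arm_command([
  [0,0,0],
  [0,0,0],
  [0,0,0],
  [0,0,0],
  [0,0,0],
], gripper=[23,22,22,22,22], twist=[0,0,0,0,0])

```text
time: 12.8
tool_pos: [460.2, 76.2, 119.5]
tcp_rot: [3.142, -0.0, -0.193]
contact_force: [-0.5, 0.9, -1.1]
grip_width: 22.0
finger_force: 18.7
```

```bash
python3 - <<'E'
from h import *
o=get_obs();im=capture("wrist");np.savez("w5.npz",tp=o["tool_pos"],tr=o["tcp_rot"],im=im)
print(o["tool_pos"],o["tcp_rot"],o["contact_force"],o["moment"],o["grip_width"])
crop(im,245,130,395,240,5,"w5.png")
E
```

```text
[460.21845339  76.17666246 119.46407214] [ 3.14155280e+00 -8.28444487e-05 -1.93208801e-01] [-0.52154032  0.91543336 -1.12806901] [ 0.21528841  0.13114686 -0.02411222] 22.04127206200219
```

View pics/w5.png

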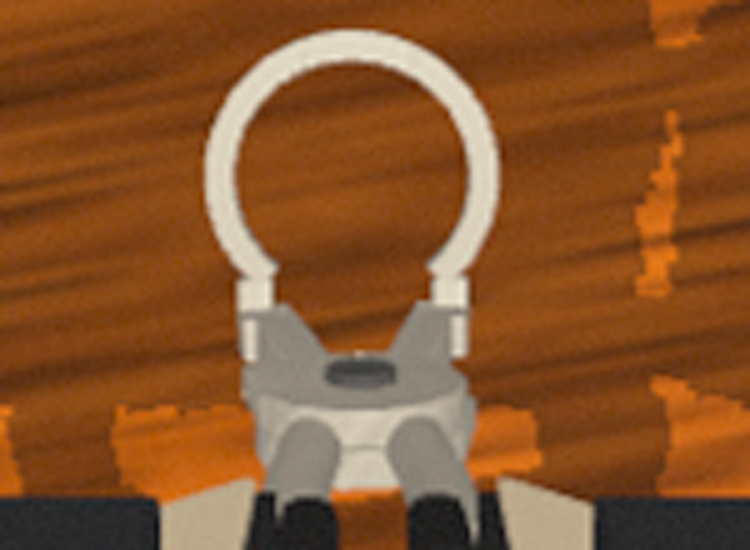

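In w5 the ring is open evenly: outer edge x 205–499, inner edge 235–469, top y 30, lugs at 275 and 432, jaws 240–465. I'll fit circles to the ring edges to get the diameter and centre in the tool frame.

```bash
cat >> h.py <<'E'
from scipy.optimize import least_squares
def fitc(P):
    f=lambda q:np.hypot(P[:,0]-q[0],P[:,1]-q[1])-q[2]
    return least_squares(f,[*P.mean(0),25],loss="soft_l1").x
def ringfit(fn,dz,cen,pxr,rowmax,thr=150):
    """circle fits of the ring's edges in tool xy; dz: ring top below TCP; cen: px centre, pxr: (inner,outer) px"""
    f=np.load(fn);o=dict(tool_pos=f["tp"],tcp_rot=f["tr"]);c=cam("wrist",o);Rt=R.from_euler("xyz",o["tcp_rot"]).as_matrix()
    g=cv2.resize(f["im"][...,2],None,fx=5,fy=5,interpolation=cv2.INTER_CUBIC).astype(float) # blue: steel vs wood
    res=[]
    I=[];O=[]
    for a in np.radians(np.arange(0,360,3)):
        r=np.arange(pxr[0]*.8,pxr[1]*1.2,.1);u=cen[0]+r*np.cos(a);v=cen[1]+r*np.sin(a)
        if v.max()>rowmax: continue
        p=cv2.remap(g.astype(np.float32),((u+.5)*5-.5).astype(np.float32)[None],((v+.5)*5-.5).astype(np.float32)[None],1)[0]
        k=np.where(p>thr)[0]
        if len(k)<5: continue
        for L,i in((I,k[0]),(O,k[-1])): L.append((Rt.T@(px2w(c,(u[i],v[i]),o["tool_pos"][2]-dz)-o["tool_pos"]))[:2])
    return fitc(np.array(I)),fitc(np.array(O)),len(I)
E
python3 - <<'E'
from h import *
f=np.load("w5.npz");im=f["im"];print(im[130+45//5*1,315],im[165,245+220//5],im[165,315])
for thr in(110,140):
  print([x if np.isscalar(x) else x.round(2) for x in ringfit("w5.npz",119.0-4,(245+352/5,130+172/5),(23.4,29.4),130+250/5,thr)])
E
```

```text
[221 213 192] [221 211 187] [135  70  29]
[array([26.04, -4.32, 21.15]), array([25.97, -4.33, 26.48]), 77]
[array([25.98, -4.34, 21.44]), array([26.01, -4.35, 26.23]), 77]
```

Request:
arm_command([
  [0,0,-0.1],
  [0,0,-0.2],
  [0,0,-0.3],
  [0,0,-0.1],
  [0,0,0],
], gripper=[22,22,22,22,22], twist=[0,0,0,0,0])

```text
time: 13.48
tool_pos: [460.4, 76.2, 137.3]
tcp_rot: [-3.142, -0.001, -0.193]
contact_force: [-0.4, 0.5, -2.1]
grip_width: 22.4
finger_force: 18.4
```

```bash
python3 - <<'E'
from h import *
o=get_obs();im=capture("wrist");np.savez("w6.npz",tp=o["tool_pos"],tr=o["tcp_rot"],im=im)
print(o["tool_pos"],o["tcp_rot"],o["contact_force"],o["moment"],o["grip_width"])
sc=capture("scene");K=cam("scene");u=w2px(K,[480,73,22])[0].astype(int);print(u)
a=cv2.resize(im[130:240,245:395],None,fx=4,fy=4,interpolation=cv2.INTER_CUBIC)
b=cv2.resize(sc[u[1]-60:u[1]+50,u[0]-25:u[0]+25],None,fx=4,fy=4,interpolation=cv2.INTER_CUBIC)
crop(np.hstack([a,b]),0,0,800,440,1,"w6.png")
for thr in(110,140):
  print([x if np.isscalar(x) else x.round(2) for x in ringfit("w6.npz",119.0-4,(245+352/5,130+172/5),(23.4,29.4),130+250/5,thr)])
E
```

```text
[460.3536221   76.17526545 137.27404341] [-3.14155032e+00 -7.40747133e-04 -1.93118870e-01] [-0.40344108  0.48152598 -2.10656954] [ 0.01906409  0.03475687 -0.01962408] 22.394740701056254
[350 237]
[array([26.61, -4.02, 21.08]), array([26.5 , -4.07, 26.45]), 77]
[array([26.58, -4.05, 21.34]), array([26.56, -4.09, 26.18]), 77]
```

View pics/w6.png

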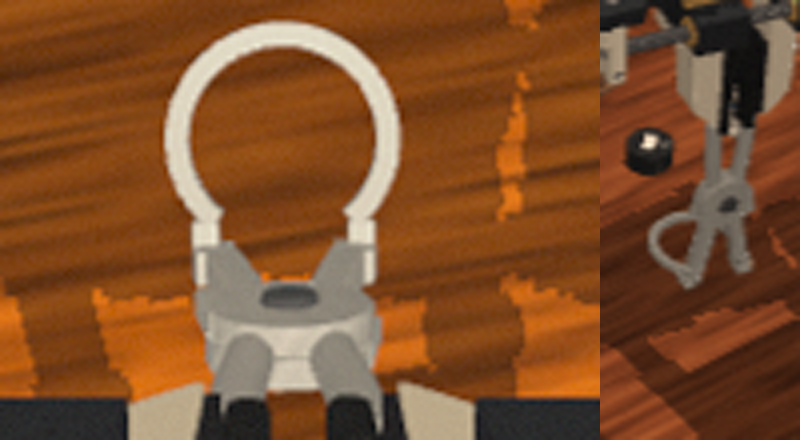

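In w6 the ring is off the desk, still in the tips and still open (fitted inside diameter 42.5 mm). I'll raise it and carry it to the spindle.

Request:
arm_command([
  [0,0,-0.3],
  [0,0,-0.5],
  [0,0,-0.6],
  [0,0,-0.5],
  [0,0,-0.2],
], gripper=[22,22,22,22,22], twist=[0,0,0,0,0])

```text
time: 14.2
tool_pos: [460.6, 76.2, 190.6]
tcp_rot: [-3.141, -0.002, -0.193]
contact_force: [-0.2, 0.0, -2.6]
grip_width: 21.9
finger_force: 18.4
```

Request:
arm_command([
  [0,0.3,0],
  [0,0.6,0],
  [0,0.7,0],
  [0,0.7,0],
  [0,0.7,0],
], gripper=[22,22,22,22,22], twist=[0,0,0,0,0])

```text
time: 14.82
tool_pos: [445.1, 1.2, 188.9]
tcp_rot: [3.141, 0.001, -0.194]
contact_force: [0.8, 0.7, -1.3]
grip_width: 22.1
finger_force: 18.4
```

Request:
arm_command([
  [-0.04,0.7,0],
  [-0.04,0.7,0],
  [0,0.7,0],
  [0,0.6,0],
  [0,0.32,0],
], gripper=[22,22,22,22,22], twist=[0,0,0,0,0])

```text
time: 15.45
tool_pos: [428.9, -72.2, 189.2]
tcp_rot: [3.142, 0.001, -0.194]
contact_force: [0.0, 0.5, -2.0]
grip_width: 22.4
finger_force: 18.4
```

Request:
arm_command([
  [0,0,0],
  [0,0,0],
  [0,0,0],
  [0,0,0],
  [0,0,0],
], gripper=[22,22,22,22,22], twist=[0,0,0,0,0])

```text
time: 16.08
tool_pos: [429.4, -70.9, 189.4]
tcp_rot: [3.142, -0.0, -0.193]
contact_force: [0.1, -0.1, -1.8]
grip_width: 22.3
finger_force: 18.4
```

```bash
python3 - <<'E'
from h import *
o=get_obs();im=capture("wrist");np.savez("w7.npz",tp=o["tool_pos"],tr=o["tcp_rot"],im=im)
print(o["tool_pos"],o["tcp_rot"],o["contact_force"],o["moment"],o["grip_width"])
crop(im,235,120,395,240,5,"w7.png")
E
```

```text
[429.38366341 -70.92665693 189.44814594] [ 3.14153568e+00 -2.41563482e-05 -1.92734431e-01] [ 0.14993202 -0.09870922 -1.77915881] [ 0.00763623  0.06033265 -0.0371698 ] 22.278229304263878
```

View pics/w7.png

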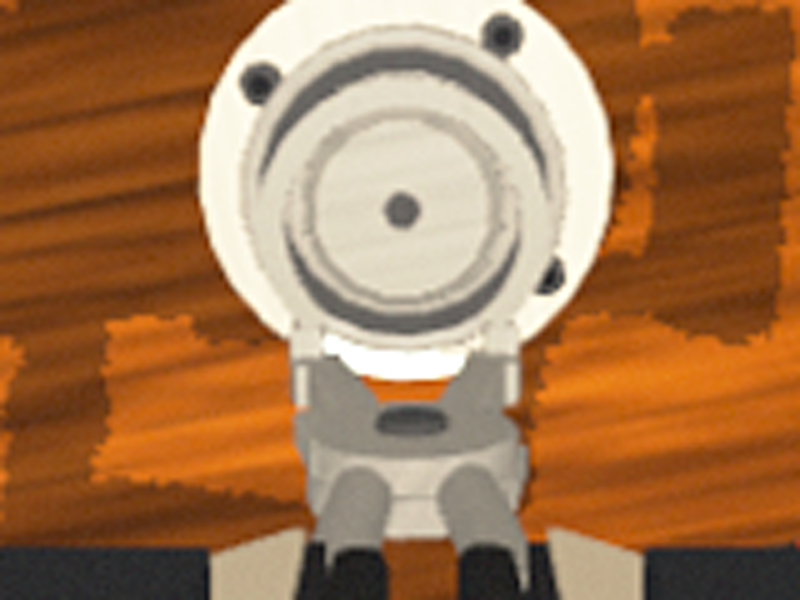

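In w7 the spindle's end face is centred at crop (402,210), with its edges near x 303–497. The ring lies around it with its mid-column near 403. I'll work out the residual offset in the tool frame.

```bash
python3 - <<'E'
from h import *
f=np.load("w7.npz");o=dict(tool_pos=f["tp"],tcp_rot=f["tr"]);c=cam("wrist",o);Rt=R.from_euler("xyz",o["tcp_rot"]).as_matrix()
W=lambda x,y,z:(Rt.T@(px2w(c,(235+x/5,120+y/5),z)-o["tool_pos"])).round(2)[:2]
print("hole",W(402,211,56.5),"face L,R",W(304,209,56.5),W(497,209,56.5),"T,B",W(402,111,56.5),W(402,305,56.5))
print("flange L,R",W(199,172,12),W(613,172,12))
# automatic: dark hole centroid
g=cv2.cvtColor(f["im"],cv2.COLOR_RGB2GRAY)[156:169,309:322].astype(float);w=np.clip(180-g,0,None);w[w<15]=0
y,x=np.mgrid[156:169,309:322];u,v=(x*w).sum()/w.sum(),(y*w).sum()/w.sum();print(u,v,(Rt.T@(px2w(c,(u,v),56.5)-o["tool_pos"]))[:2])
# profile along ring centre row/col, gray
G=cv2.cvtColor(f["im"],cv2.COLOR_RGB2GRAY)
print("row165",G[165,278:354].tolist());print("col316",G[120:198,316].tolist())
f6=np.load("w6.npz")["im"];G6=cv2.cvtColor(f6,cv2.COLOR_RGB2GRAY);print("w6row",G6[165,278:354].tolist());print("w6col",G6[120:198,316].tolist())
E
```

```text
hole [26.28 -4.13] face L,R [ 26.67 -22.89] [26.66 14.06] T,B [45.2  -4.06] [ 7.9 -4.2]
flange L,R [ 28.2  -49.27] [28.19 41.56]
315.0285285285285 161.7180930930931 [26.74428484 -4.48371651]
row165 [247, 244, 244, 244, 247, 229, 202, 208, 217, 217, 217, 215, 218, 187, 163, 191, 213, 203, 179, 162, 207, 222, 219, 218, 219, 219, 219, 219, 218, 220, 218, 218, 219, 219, 214, 186, 154, 146, 145, 187, 217, 220, 216, 217, 214, 214, 214, 214, 215, 215, 218, 219, 220, 225, 207, 180, 175, 164, 194, 213, 187, 205, 217, 217, 217, 217, 215, 208, 202, 224, 246, 249, 247, 246, 246, 248]
col316 [248, 249, 249, 250, 244, 208, 222, 225, 213, 158, 111, 105, 106, 101, 168, 199, 218, 222, 221, 220, 222, 206, 190, 188, 215, 221, 214, 214, 220, 223, 223, 223, 223, 220, 221, 221, 223, 222, 188, 122, 100, 99, 101, 100, 94, 145, 202, 218, 220, 221, 220, 217, 218, 217, 219, 218, 216, 218, 219, 179, 155, 197, 158, 107, 102, 103, 101, 202, 227, 210, 235, 255, 255, 255, 255, 255, 138, 122]
w6row [84, 87, 87, 89, 88, 90, 87, 83, 182, 215, 209, 212, 212, 187, 125, 86, 93, 88, 92, 89, 88, 87, 84, 83, 86, 82, 83, 83, 85, 87, 83, 85, 90, 88, 92, 90, 92, 90, 92, 89, 89, 89, 90, 91, 90, 87, 85, 87, 85, 87, 84, 83, 86, 84, 88, 85, 81, 83, 83, 77, 79, 182, 217, 211, 212, 215, 178, 112, 82, 82, 84, 83, 83, 84, 83, 85]
w6col [80, 81, 85, 86, 85, 92, 90, 87, 83, 77, 70, 73, 76, 82, 78, 148, 209, 220, 218, 219, 222, 158, 82, 67, 74, 69, 67, 65, 68, 77, 82, 87, 91, 89, 89, 90, 92, 89, 88, 85, 88, 88, 84, 83, 86, 92, 94, 95, 96, 85, 86, 88, 82, 77, 74, 72, 67, 64, 68, 66, 72, 77, 76, 76, 75, 73, 83, 89, 81, 69, 63, 69, 79, 88, 95, 96, 94, 92]
```

Request:
arm_command([
  [0.01,-0.02,0.2],
  [0,0,0.25],
  [0,0,0.15],
  [0,0,0],
  [0,0,0],
], gripper=[22,22,22,22,22], twist=[0,0,0,0,0])

```text
time: 16.75
tool_pos: [429.8, -70.7, 174.5]
tcp_rot: [3.141, -0.0, -0.193]
contact_force: [-0.9, -0.7, -1.6]
grip_width: 22.2
finger_force: 18.4
```

```bash
python3 - <<'E'
from h import *
o=get_obs();im=capture("wrist");np.savez("w8.npz",tp=o["tool_pos"],tr=o["tcp_rot"],im=im)
print(o["tool_pos"],o["contact_force"],o["moment"],o["grip_width"])
c=cam("wrist",o);Rt=R.from_euler("xyz",o["tcp_rot"]).as_matrix()
u0,v0=w2px(c,o["tool_pos"]+Rt@[26.6,-4.1,o["tool_pos"][2]-56.5])[0].round().astype(int);print(u0,v0)
g=cv2.cvtColor(im,cv2.COLOR_RGB2GRAY)[v0-7:v0+8,u0-7:u0+8].astype(float);w=np.clip(180-g,0,None);w[w<15]=0
y,x=np.mgrid[v0-7:v0+8,u0-7:u0+8];u,v=(x*w).sum()/w.sum(),(y*w).sum()/w.sum();print(u,v,(Rt.T@(px2w(c,(u,v),56.5)-o["tool_pos"]))[:2])
G=cv2.cvtColor(im,cv2.COLOR_RGB2GRAY)
print("row165",G[165,278:354].tolist());print("col316",G[120:198,316].tolist())
E
```

```text
[429.77460339 -70.73908889 174.53072722] [-0.88295914 -0.72569802 -1.63643811] [ 0.04998712  0.03643096 -0.03076018] 22.217394545061065
315 164
315.05906735751296 164.56027633851468 [26.36179314 -4.23577219]
row165 [245, 246, 248, 240, 213, 209, 219, 176, 196, 219, 219, 219, 218, 194, 199, 217, 206, 179, 167, 202, 219, 217, 215, 215, 215, 215, 217, 217, 218, 217, 218, 219, 222, 183, 121, 101, 104, 105, 104, 99, 107, 194, 225, 221, 219, 220, 219, 217, 220, 218, 219, 220, 221, 220, 223, 202, 178, 176, 192, 210, 197, 209, 219, 219, 217, 221, 189, 170, 202, 208, 202, 229, 247, 249, 247, 247]
col316 [249, 249, 249, 250, 252, 233, 194, 223, 226, 212, 168, 120, 105, 107, 101, 157, 215, 225, 222, 222, 223, 215, 168, 180, 192, 191, 220, 222, 216, 214, 221, 222, 224, 225, 223, 222, 221, 222, 222, 221, 223, 160, 103, 101, 102, 104, 102, 97, 142, 203, 218, 221, 223, 220, 219, 217, 215, 218, 218, 219, 215, 218, 204, 173, 168, 191, 138, 102, 102, 99, 122, 211, 228, 205, 247, 255, 255, 255]
```

Request:
arm_command([
  [0,0,0.06],
  [0,0,0.06],
  [0,0,0.06],
  [0,0,0.06],
  [0,0,0],
], gripper=[22,22,22,22,22], twist=[0,0,0,0,0])

```text
time: 17.42
tool_pos: [429.6, -70.7, 168.3]
tcp_rot: [3.142, 0.0, -0.193]
contact_force: [0.0, -0.1, -2.8]
grip_width: 22.4
finger_force: 18.4
```

Request:
arm_command([
  [0,0,0.06],
  [0,0,0.06],
  [0,0,0.06],
  [0,0,0.06],
  [0,0,0],
], gripper=[22,22,22,22,22], twist=[0,0,0,0,0])

```text
time: 18.05
tool_pos: [429.6, -70.7, 162.3]
tcp_rot: [3.142, 0.0, -0.193]
contact_force: [-0.3, -0.5, -1.1]
grip_width: 22.3
finger_force: 18.4
```

```bash
python3 - <<'E'
from h import *
o=get_obs();im=capture("wrist");np.savez("w9.npz",tp=o["tool_pos"],tr=o["tcp_rot"],im=im)
print(o["tool_pos"],o["contact_force"],o["moment"],o["grip_width"])
c=cam("wrist",o);Rt=R.from_euler("xyz",o["tcp_rot"]).as_matrix()
u0,v0=w2px(c,o["tool_pos"]+Rt@[26.6,-4.1,o["tool_pos"][2]-56.5])[0].round().astype(int);print(u0,v0)
g=cv2.cvtColor(im,cv2.COLOR_RGB2GRAY)[v0-7:v0+8,u0-7:u0+8].astype(float);w=np.clip(180-g,0,None);w[w<15]=0
y,x=np.mgrid[v0-7:v0+8,u0-7:u0+8];u,v=(x*w).sum()/w.sum(),(y*w).sum()/w.sum();print(u,v,(Rt.T@(px2w(c,(u,v),56.5)-o["tool_pos"]))[:2])
G=cv2.cvtColor(im,cv2.COLOR_RGB2GRAY)
print("row165",G[165,278:354].tolist());print("col316",G[120:206,316].tolist())
E
```

```text
[429.61852768 -70.66222212 162.31293185] [-0.33000705 -0.54159826 -1.14282485] [ 0.08169478  0.07255522 -0.01063246] 22.308715758057925
315 166
314.91978267817194 166.45765420262066 [26.63045783 -4.17520672]
row165 [248, 242, 215, 205, 218, 211, 147, 96, 191, 223, 219, 219, 220, 196, 211, 195, 167, 172, 213, 222, 221, 219, 218, 219, 218, 217, 217, 215, 218, 217, 218, 218, 221, 185, 125, 101, 103, 105, 102, 101, 125, 196, 224, 221, 220, 220, 219, 222, 222, 221, 222, 222, 222, 222, 221, 227, 198, 176, 178, 175, 182, 213, 221, 221, 219, 225, 195, 126, 110, 187, 215, 213, 202, 237, 249, 249]
col316 [250, 250, 250, 250, 251, 246, 199, 213, 228, 218, 195, 135, 103, 107, 102, 155, 219, 226, 224, 224, 227, 207, 207, 174, 181, 195, 192, 208, 221, 218, 216, 220, 224, 226, 224, 225, 227, 222, 220, 223, 224, 224, 219, 147, 98, 102, 104, 105, 103, 97, 145, 205, 218, 220, 223, 222, 221, 220, 218, 217, 221, 219, 219, 218, 223, 189, 163, 170, 162, 121, 105, 103, 100, 137, 218, 228, 203, 254, 255, 255, 255, 86, 66, 69, 77, 95]
```

Request:
arm_command([
  [0,0,0.05],
  [0,0,0.05],
  [0,0,0.055],
  [0,0,0],
  [0,0,0],
], gripper=[22,22,22,22,22], twist=[0,0,0,0,0])

```text
time: 18.73
tool_pos: [429.7, -70.7, 158.6]
tcp_rot: [3.141, -0.0, -0.193]
contact_force: [-0.4, -0.6, -2.2]
grip_width: 22.0
finger_force: 18.4
```

Request:
arm_command([
  [0,0,0],
  [0,0,0],
  [0,0,0],
  [0,0,0],
  [0,0,0],
], gripper=[22,22,22,22,22], twist=[0,0,0,0,0])

```text
time: 19.35
tool_pos: [429.7, -70.7, 158.6]
tcp_rot: [3.142, -0.0, -0.193]
contact_force: [-0.0, -0.3, 0.2]
grip_width: 22.2
finger_force: 18.4
```

```bash
python3 - <<'E'
from h import *
o=get_obs();im=capture("wrist");top=capture("top");sc=capture("scene")
print(o["tool_pos"],o["contact_force"],o["moment"],o["grip_width"],o["finger_force"],o["time"])
c=cam("wrist",o);Rt=R.from_euler("xyz",o["tcp_rot"]).as_matrix()
u0,v0=w2px(c,o["tool_pos"]+Rt@[26.6,-4.1,o["tool_pos"][2]-56.5])[0].round().astype(int)
g=cv2.cvtColor(im,cv2.COLOR_RGB2GRAY)[v0-7:v0+8,u0-7:u0+8].astype(float);w=np.clip(180-g,0,None);w[w<15]=0
y,x=np.mgrid[v0-7:v0+8,u0-7:u0+8];u,v=(x*w).sum()/w.sum(),(y*w).sum()/w.sum();print(u,v,(Rt.T@(px2w(c,(u,v),56.5)-o["tool_pos"]))[:2])
G=cv2.cvtColor(im,cv2.COLOR_RGB2GRAY)
print("row165",G[165,278:354].tolist());print("col316",G[120:206,316].tolist())
E
```

```text
[429.69251486 -70.69042974 158.58140764] [-0.00936042 -0.28617881  0.15281716] [0.00860009 0.04807719 0.00593188] 22.157469725783308 18.433954646461643 19.35
314.7744641192917 167.30444237340788 [26.50835308 -4.24394848]
row165 [250, 234, 206, 215, 218, 189, 129, 95, 191, 224, 221, 221, 220, 199, 178, 175, 175, 189, 217, 223, 223, 221, 222, 221, 221, 218, 220, 219, 218, 219, 219, 218, 221, 190, 139, 112, 106, 103, 100, 113, 163, 208, 222, 219, 219, 219, 220, 220, 219, 220, 220, 222, 222, 222, 221, 226, 202, 182, 179, 178, 182, 212, 223, 221, 221, 225, 193, 128, 95, 164, 211, 212, 208, 219, 245, 249]
col316 [250, 250, 249, 250, 251, 254, 203, 202, 231, 223, 213, 160, 110, 106, 103, 157, 217, 225, 224, 224, 226, 214, 212, 177, 182, 197, 194, 190, 220, 220, 216, 218, 222, 224, 225, 225, 226, 224, 223, 221, 223, 227, 224, 197, 129, 100, 101, 104, 106, 100, 95, 163, 213, 219, 220, 222, 223, 223, 219, 217, 219, 220, 219, 220, 220, 222, 189, 163, 181, 166, 121, 105, 105, 98, 130, 218, 229, 210, 237, 255, 255, 85, 65, 68, 75, 93]
```

Request:
arm_command([
  [0,0,0],
  [0,0,0],
  [0,0,0],
  [0,0,0],
  [0,0,0],
], gripper=[22,22,22,22,22], twist=[0,0,0,0,0])

```text
time: 20.12
tool_pos: [429.7, -70.7, 158.6]
tcp_rot: [3.141, -0.0, -0.193]
contact_force: [-0.6, 0.4, -2.3]
grip_width: 22.4
finger_force: 18.4
```

```bash
python3 - <<'E'
from h import *
F=[]
for i in range(12):
    F.append(get_obs()["contact_force"]);capture("wrist")
print(np.mean(F,0),np.std(F,0))
for n in("w5","w6"):
    f=np.load(n+".npz")
    a,b,_=ringfit(n+".npz",115,(315.4,164.4),(23.4,29.4),180,125);print(n,a,b)
# flatness: fit height/pitch/roll of the 42.6/52.6 mm circle pair edges in w6 relative to w5
def edges(fn,thr=125):
    f=np.load(fn);g=f["im"][...,2].astype(np.float32);L=[[],[]]
    for a in np.radians(np.arange(-215,35,4)):
        r=np.arange(18,35,.1);u=315.4+r*np.cos(a);v=164.4+r*np.sin(a);p=cv2.remap(g,u.astype(np.float32)[None],v.astype(np.float32)[None],1)[0]
        k=np.where(p>thr)[0]
        for l,i in zip(L,(k[0],k[-1])):l.append((u[i],v[i]))
    return np.array(L)
E5,E6=edges("w5.npz"),edges("w6.npz")
c0=get_calibration("wrist");M=np.linalg.inv(c0["mount"]);K=c0["mtx"]
def proj(P):
    q=(P@M[:3,:3].T+M[:3,3])@K.T;return q[:,:2]/q[:,2:]
th=np.radians(np.arange(-215,35,4))
# take w5 points as flat at dz=115 in tool coords, then rigidly move them to match w6
def lift(E):
    d=(np.c_[E,np.ones(len(E))]@np.linalg.inv(K).T)@c0["mount"][:3,:3].T;o=c0["mount"][:3,3];return o+d*((115-o[2])/d[:,2])[:,None]
P=np.vstack([lift(E5[0]),lift(E5[1])]);Q=np.vstack(E6);cen=np.array([26,-4.3,115])
def f(q):
    X=(P-cen)@R.from_rotvec([q[3],q[4],q[5]]).as_matrix().T+cen+q[:3];return (proj(X)-Q).ravel()
s=least_squares(f,np.zeros(6),loss="soft_l1",f_scale=.2);cov=np.linalg.inv(s.jac.T@s.jac)*np.mean(s.fun**2)
print("shift mm",s.x[:3],"rot deg",np.degrees(s.x[3:]),"sd",np.sqrt(np.diag(cov))[:3],np.degrees(np.sqrt(np.diag(cov))[3:]))
E
```

```text
[-0.23283497  0.02662239 -1.90577505] [0.26954669 0.43589506 0.51904932]
w5 [26.02312312 -4.34008468 21.28125346] [25.99502423 -4.33937568 26.3555865 ]
w6 [26.59027447 -4.03816054 21.2055708 ] [26.53223286 -4.07370677 26.31390249]
shift mm [ 0.46798153  0.24384954 -2.15525132] rot deg [-3.32965082  0.82649678 -0.52401473] sd [0.05329821 0.03168895 0.34917798] [0.52304688 0.71563824 0.08080303]
```

```bash
python3 -c "
from plant import *
print(close_job())"
```

```text
the job is handed in; nothing more can be done
None
```

The job is handed in after about 21 s of robot time. The ring is held open around the spindle groove with the pliers still squeezed at 22 mm. It is centred to about 0.3 mm, with its underside about 3 mm above the bearing and no contact force read on the way down. I could not measure its flatness precisely, and how the job was judged was not shown.

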